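# Ready the butter cooler for the breakfast table

## Task

Seat the turquoise cold block flat and square, fully home, in the pocket of the porcelain butter dish and let go of it. Then pick up the dish's white cover by its blue handle, carry it clear over the jam jars and hold it level about a centimetre above the dish's rim, centred and squared with the dish so that it could be lowered straight on, touching neither dish nor block; finish while still holding it there. Leave the dish where it stands and do not disturb the jam jars or the yoghurt pot.

Things in the scene. Friction and masses are not known exactly. Their poses are not given: they have to be found in the camera images.
- dish: White porcelain butter dish with a blue edge line, loose, 0.8 kg: 105 mm (x) by 140 mm (y), 20 mm high. In its middle a pocket 58 (x) by 84 mm (y), 12 mm deep, floor 8 mm above the underside, mouth chamfered 2 mm. Origin: centre of underside, z up. Left or right of the jam tray, the cover on the other side; long sides within 0.35 rad of world y.
- dish_rim (a point): Point on the axis of the dish at the level of its top face (the rim on which the cover would sit), 20 mm above the dish's origin; axes as the dish's.
- cold_block: Turquoise hard plastic cooling block, paler rectangle on top, 54 mm (x) by 80 mm (y), 30 mm high, about 0.16 kg, loose, flat on the table nearer the robot, left or right. Origin: centre of underside, z up. Fits the pocket with 2 mm to spare all round, either way round; once home it stands 18 mm proud of the rim. Grip it across the 54 mm, near the top.
- cover: White porcelain hood with a blue line, open below, mouth down on the table: 90 mm (x) by 125 mm (y), 48 mm high, walls 5 mm, about 0.3 kg. On top, in the middle, a blue bar handle 14 mm wide (x), 44 mm long (y), from 48 to 74 mm above the lower edge. Origin: centre of the lower edge's plane, z up.
- cover_handle (a point): Middle of the cover's blue handle, 61 mm above the cover's lower edge; axes as the cover's.
- tray: White porcelain tray, fixed on the table between dish and cover, 300 mm along its x (roughly world x), 110 mm along its y, rim 12 mm high, floor 6 mm above the table. Origin: centre of underside. Three jam jars stand on it in a row along its x, about 85 mm apart, tops 100 mm above the table.
- jar_apricot: Closed glass jam jar with orange-brown contents and a round glass lid with a ball knob, upright on the tray (the one nearest the robot). 64 mm across the lid, 94 mm tall overall, 0.25 kg, loose. Origin: centre of its underside, z up. Leave it alone.
- jar_cherry: Closed glass jam jar with dark red contents and a round glass lid with a ball knob, upright on the tray (the middle one). 64 mm across the lid, 94 mm tall overall, 0.25 kg, loose. Origin: centre of its underside, z up. Leave it alone.
- jar_chestnut: Closed glass jam jar with light brown contents and a round glass lid with a ball knob, upright on the tray (the farthest one). 64 mm across the lid, 94 mm tall overall, 0.25 kg, loose. Origin: centre of its underside, z up. Leave it alone.
- yoghurt: White yoghurt pot with a turquoise round lid, 68 mm across, 61 mm tall, 0.2 kg, loose, standing nearer the robot on the left if the cold block is on the right, else on the right. Origin: centre of its underside. Leave it alone.
Mind the look-alikes: they are no part of the job. Leave any brown, pink or red look-alike of the cold_block alone.

How it is judged:
On the way, in this order (a step that is already met when the one before it is completed fails the run):
1. the cold block is seated flat in the dish's pocket and let go (z of cold_block in the frame of dish between 0.005 and 0.0105 m and horizontal distance between cold_block and dish below 0.005 m and angle between the y axis of cold_block and the y axis of dish, either way round below 0.1 rad and angle between the z axis of cold_block and the z axis of dish, either way round below 0.05 rad and contact force between the fingers and cold_block below 0.1 N), for 0.2 s.
2. the cover, held, is above the jam jars on its way across (height (world z) of cover above 0.1 m and contact force between the fingers and cover above 0.5 N and x of cover in the frame of tray between -0.2 and 0.2 m and y of cover in the frame of tray between -0.08 and 0.08 m), for 0.05 s.
At the end, for the whole second after the job is handed in: Cover held still, edge 3-20 mm above the rim, within 10 mm and 0.13 rad of the dish, tilt under 0.12 rad, touching neither dish nor block; block released, home (within 2.5 mm of the floor, 5 mm of centre, 0.1 rad square, 0.05 rad flat); dish within 30 mm, jars and pot upright within 20 mm of start (all of step 1 and z of cover in the frame of dish_rim between 0.003 and 0.02 m and horizontal distance between cover and dish below 0.01 m and angle between the y axis of cover and the y axis of dish, either way round below 0.13 rad and angle between cover's own z axis and vertical below 0.12 rad and linear speed of cover below 0.02 m/s and contact force between cover and dish below 0.05 N and contact force between cover and cold_block below 0.05 N and contact force between the fingers and cover above 0.5 N and distance of dish from where it was at the start of the episode below 0.03 m and not (distance of jar_apricot from where it was at the start of the episode above 0.02 m or angle between jar_apricot's own z axis and vertical above 0.35 rad) and not (distance of jar_cherry from where it was at the start of the episode above 0.02 m or angle between jar_cherry's own z axis and vertical above 0.35 rad) and not (distance of jar_chestnut from where it was at the start of the episode above 0.02 m or angle between jar_chestnut's own z axis and vertical above 0.35 rad) and not (distance of yoghurt from where it was at the start of the episode above 0.02 m or angle between yoghurt's own z axis and vertical above 0.35 rad)); the arm keeps its last pose, push and grip.
It fails at once if jar_apricot is shifted more than 20 mm or tipped (distance of jar_apricot from where it was at the start of the episode above 0.02 m or angle between jar_apricot's own z axis and vertical above 0.35 rad).
It fails at once if jar_cherry is shifted more than 20 mm or tipped (distance of jar_cherry from where it was at the start of the episode above 0.02 m or angle between jar_cherry's own z axis and vertical above 0.35 rad).
It fails at once if jar_chestnut is shifted more than 20 mm or tipped (distance of jar_chestnut from where it was at the start of the episode above 0.02 m or angle between jar_chestnut's own z axis and vertical above 0.35 rad).
It fails at once if yoghurt is shifted more than 20 mm or tipped (distance of yoghurt from where it was at the start of the episode above 0.02 m or angle between yoghurt's own z axis and vertical above 0.35 rad).
It fails at once if the dish is shifted more than 30 mm (distance of dish from where it was at the start of the episode above 0.03 m).
It also fails if it takes over 72 s, if anything falls off the work surface, if the arm or the gripper's body presses on something with over 40 N, if the wrist force passes 120 N, or if a joint passes its speed limit or range.

## Robot

A 7-joint arm with a two-finger parallel gripper is mounted at the origin on the work surface. World frame = base frame: x ahead of the robot, y to its left, z up, the work surface at z = 0. Lengths are in m, angles in rad, forces in N, time in s.
With the tool pointing down it reaches from about 0.425 to 0.95 m from the base axis. Payload 4.7 kg.
Tool frame: the origin (TCP) lies at the very end of the fingers, on their centre line; the grasp point (between the pads) lies 19 mm behind it; z points along the fingers, y is the line along which they close (so a half turn about z gives the same grasp; the last joint's range is limited). The gripper opens to 87 mm and grips with 3 to 60 N. Pads are 19 mm wide; open, the fingers measure 117 mm over their backs; the gripper's body (75 mm by 190 mm) begins 51 mm behind the grasp point.
Start: joints at [1.155, 0.469, -0.049, 1.532, 0.024, 1.141, -0.082], TCP at [0.255, -0.625, 0.223] pointing down, gripper open.
Joint ranges: [-2.59, 2.59], [-0.33, 1.99], [-1.39, 1.29], [0.1, 2.45], [-1.04, 4.18], [0.21, 1.99], [-2.66, 2.66]. Speed limits (rad/s): [2.57, 2.57, 3.14, 3.14, 3.14, 3.14, 3.14].

## Interface

Orientations are given as a unit quaternion [w, x, y, z].
In Python, from station import bot gives the robot as it stands. The module is installed in compiled form; this text tells all that it offers.
- The arm moves only by the shell command python3 -m handwheel 'ROWS'. ROWS is JSON, one flat list of numbers, 7 for each row, row after row: the turn, a rotation vector about the tool's x, y, z scaled (see below), then the shift along the tool's x, y, z scaled (see below), then the closure, from 0 (fully open) to 1 (shut). A call has 1 to 8 rows; each row is the pose to reach, as a shift and turn from the pose commanded when the call began, along the tool's axes at that moment; what a row does not reach only later rows make up. The controller multiplies each number of a shift by 0.3 m and each number of a turn by 90 degrees. A row lasts 1/12 s, in which the tool goes at most 41.7 mm and 7.16 degrees, less where a joint would pass 70% of its speed; a pose out of reach is approached as far as the arm can. A call with a number of a shift or a turn outside -1 to 1 is refused whole. A call with a gripper value outside its range is refused whole. The fingers move at their own pace and stop on an object; the grip force is fixed at half the most. Time passes only in rows, so rows that repeat a pose let the fingers close. It gives the time, the measured TCP pose, the force, the opening and the grip force at its end, in the units of the state.
- bot.read_state(): the state, without advancing time (a new reading comes with each control period).
- bot.read_camera(name): name is "side" or "top"; returns a dict with "frame" (480x640x3 uint8, blue, green, red), "fx", "fy", "cx", "cy" (pixels), "eye" and "rotation" of the camera in the world. Camera axes: x right, y up, looking along -z (the intrinsics and any distortion apply to the point x, -y, -z); pixel columns grow to the right and rows downward; lengths in m; the calibration is good to about 2 mm. A picture is of the moment at which its call begins. There is no depth.
- bot.close_job(): hands the job in; it is judged then, once.
The state is a dict: "time": time; "q": joint angles; "dq": joint speeds; "joint_torque": joint torques, N m; "tool_pos": TCP position; "ee_rot": TCP orientation; "wrist_force": force on the tool from outside, world axes, zero at the start; "moment": the same for the moment, N m; "width": finger opening in m; "grasp_force": force on a finger pad.
Only numpy, scipy, OpenCV 4.12 (cv2) and the standard library are available. Lean on these libraries where they do the work, as an engineer would, in place of code of your own. Each camera call takes 0.05 s, during which the arm holds its last target. There are 200 camera calls.

## Working session

There is one attempt and no reset: what is moved stays moved. The work goes in short steps, Python scripts to look and compute and a shell command to move; the robot and the scene stay as the last step left them, time stands still between calls to the robot, and variables do not carry over. Pictures are saved under pics/ and viewed, at most 10 in all, crops included, and the job is handed in when it is done.

```bash
mkdir -p pics
python3 - <<'E'
from station import bot
import cv2
s=bot.read_state(); print({k:s[k] for k in('time','tool_pos','ee_rot','width')})
for n in('top','side'):
    c=bot.read_camera(n); cv2.imwrite(f'pics/{n}0.png',c['frame'])
    print(n,{k:v for k,v in c.items() if k!='frame'})
E
```

```text
{'time': 0.0, 'tool_pos': array([ 0.25440097, -0.62457762,  0.22146996]), 'ee_rot': array([-9.56379438e-04,  9.81356034e-01,  1.92196153e-01, -2.40937339e-04]), 'width': 0.08698956107097296}
top {'fx': 469.2241095540638, 'fy': 469.2241095540638, 'cx': 315.5828561311379, 'cy': 236.7900341301275, 'eye': array([ 0.21171218, -0.03657931,  1.24195456]), 'rotation': array([-0.69603492, -0.08384656,  0.0842324 ,  0.70810313])}
side {'fx': 543.7896250808501, 'fy': 543.7896250808501, 'cx': 327.7816680313339, 'cy': 248.13857901252706, 'eye': array([0.28489073, 0.75035951, 0.89879699]), 'rotation': array([-0.11779765, -0.03770299,  0.38302582,  0.9154198 ])}
```

View pics/top0.png

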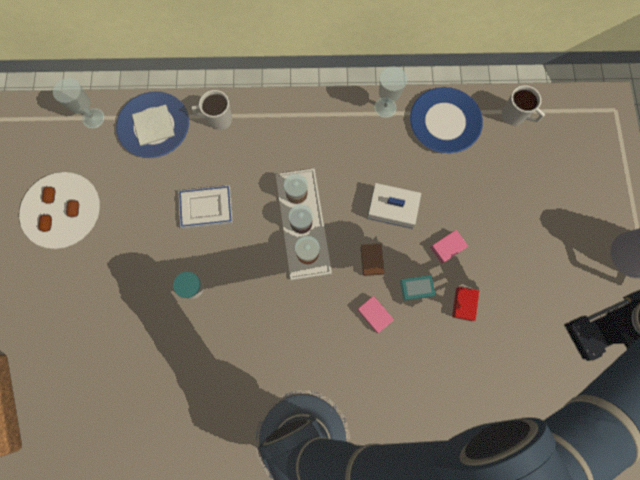

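View pics/side0.png

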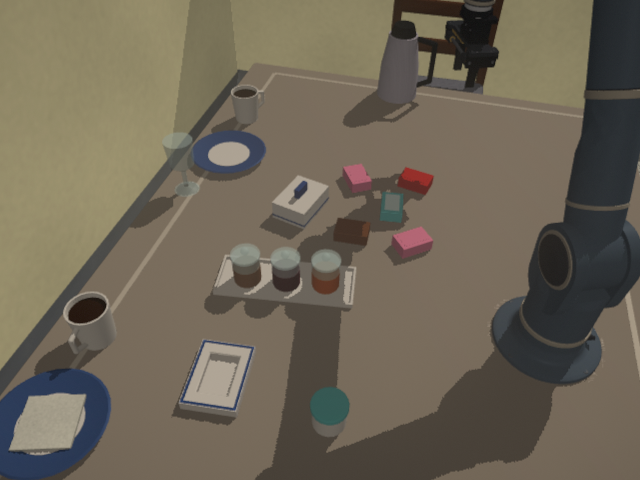

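The top view shows the dish at about (205,206), the cover at (395,205) with its handle at (396,202), the turquoise block at (418,287) and the yoghurt pot at (187,285). In the side view the dish is at (218,377), the cover at (300,200) and the block at (392,206). Next I'll make enlarged crops.

Run:
```python
import cv2,numpy as np
def crop(im,x,y,w,h,k):
    c=cv2.resize(im[y:y+h,x:x+w],None,fx=k,fy=k,interpolation=cv2.INTER_CUBIC)
    for i in range(0,w,10):
        cv2.line(c,(i*k,0),(i*k,6),(0,0,255),1); cv2.putText(c,str(x+i),(i*k,16),0,.35,(0,0,255),1)
    for j in range(0,h,10):
        cv2.line(c,(0,j*k),(6,j*k),(0,0,255),1); cv2.putText(c,str(y+j),(8,j*k+4),0,.35,(0,0,255),1)
    return c
t=cv2.imread('pics/top0.png');s=cv2.imread('pics/side0.png')
a=np.vstack([np.hstack([crop(t,172,176,66,60,6),crop(t,362,176,66,60,6)]),np.hstack([crop(t,390,265,66,40,6),crop(t,170,262,66,40,6)])])
b=np.vstack([np.hstack([crop(s,174,334,90,84,4),crop(s,264,166,90,84,4)]),np.hstack([crop(s,374,184,90,60,4),crop(s,300,384,90,60,4)])])
cv2.imwrite('pics/ct.png',a);cv2.imwrite('pics/cs.png',b);print(a.shape,b.shape)
```

```text
(600, 792, 3) (576, 720, 3)
```

View pics/ct.png

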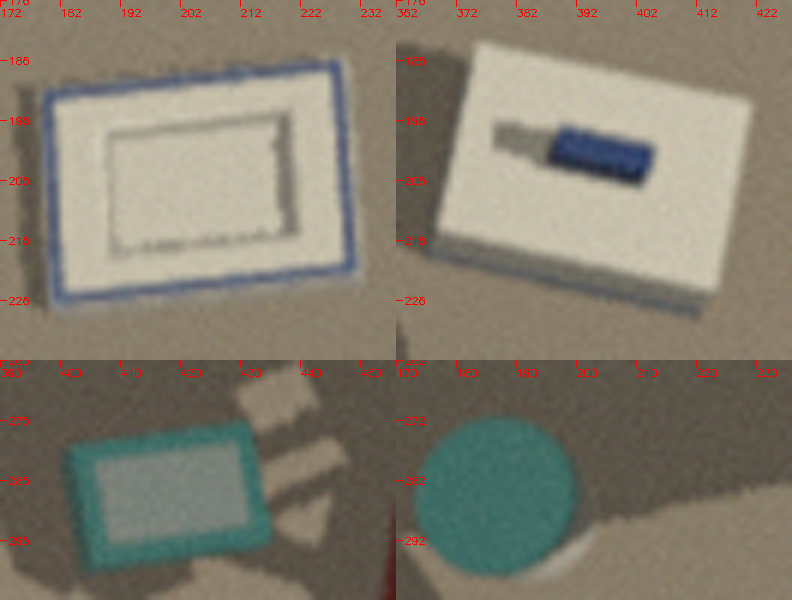

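View pics/cs.png

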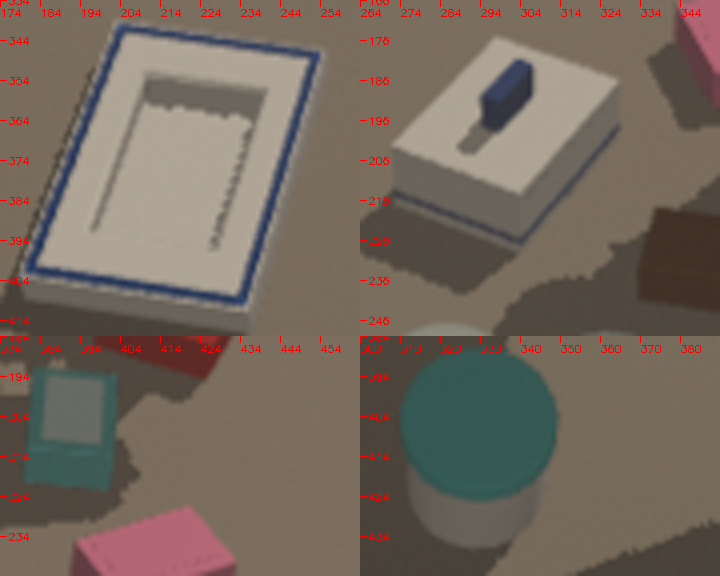

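The crops give readable corners: the dish's blue line, the cover top and the block's pale rectangle all show in both views. I'll fit rectangles (x, y, z, yaw, sizes) to the corners from the two views.

```bash
cat > h.py <<'E'
import numpy as np
from scipy.spatial.transform import Rotation as R
from scipy.optimize import least_squares
TOP=(469.2241,315.58286,236.79003,np.array([.21171218,-.03657931,1.24195456]),[-0.69603492,-0.08384656,0.0842324,0.70810313])
SIDE=(543.78963,327.78167,248.13858,np.array([.28489073,.75035951,.89879699]),[-0.11779765,-0.03770299,0.38302582,0.9154198])
def proj(c,P):
    p=R.from_quat(c[4],scalar_first=True).inv().apply(np.atleast_2d(P)-c[3])
    return np.c_[c[1]+c[0]*p[:,0]/-p[:,2],c[2]-c[0]*p[:,1]/-p[:,2]]
def rect(v):
    x,y,z,a,w,l=v; k=np.array([[w,l],[w,-l],[-w,-l],[-w,l]])/2
    return np.c_[k@np.array([[np.cos(a),np.sin(a)],[-np.sin(a),np.cos(a)]])+[x,y],[z]*4]
def fit(t,s,w,l,wt=1,ws=1,z0=.03):
    f=lambda v:np.r_[wt*(proj(TOP,rect(v))-t).ravel(),ws*(proj(SIDE,rect(v))-s).ravel()]
    r=least_squares(f,[.55,0,z0,0,w,l],x_scale=[.1,.1,.1,.1,.1,.1]); return r.x,np.sqrt(np.mean(r.fun**2))
E
python3 - <<'E'
from h import *
np.set_printoptions(precision=4,suppress=True)
F=lambda o,k,c:np.array(o)+(np.array(c)+.5)/k-.5
D={'dish':((172,176),[(42,91),(342,62),(357,273),(54,305)],(174,334),[(26,271),(118,26),(322,53),(245,303)],.105,.14),
'cover':((362,176),[(82,42),(356,100),(321,293),(41,233)],(264,166),[(33,146),(137,37),(259,80),(161,193)],.09,.125),
'pale':((390,265),[(95,98),(243,81),(257,164),(105,185)],(374,184),[(40,104),(45,36),(105,40),(100,110)],.04,.06)}
for n,(a,t,b,s,w,l) in D.items():
    print(n,*fit(F(a,6,t),F(b,4,s),w,l))
# handle centre (top face) & TCP check
def tri(t,s):
    r=least_squares(lambda P:np.r_[(proj(TOP,P)-t)[0],(proj(SIDE,P)-s)[0]],[.5,0,.05]);return r.x,r.fun
print('handle',tri(F((362,176),6,(207,152)),F((264,166),4,(146,80))))
print('yog',tri(F((170,262),6,(100,136)),F((300,384),4,(119,88))))
from station import bot
s=bot.read_state();print(s['tool_pos'],R.from_quat(s['ee_rot'],scalar_first=True).as_matrix())
E
```

```text
dish [0.5986 0.2599 0.0226 0.0973 0.1007 0.1346] 0.3701578292416954
cover [ 0.5886 -0.2522  0.0499 -0.2412  0.09    0.1244] 0.24773984739116917
pale [ 0.3681 -0.3043  0.032   0.1102  0.037   0.0662] 0.25982899065206716
handle (array([ 0.5883, -0.2511,  0.0753]), array([-0.0146, -0.2479,  0.2153,  0.0841]))
yog (array([0.3802, 0.2906, 0.0567]), array([-0.0081,  0.4509, -0.2889, -0.0919]))
[ 0.2544 -0.6246  0.2216] [[ 0.9261  0.3773 -0.0007]
 [ 0.3773 -0.9261  0.0016]
 [-0.0001 -0.0017 -1.    ]]
```

The fits are good, with residuals around 0.3 px. Heights come out about 2 mm above the nominal tops (dish 22.6 vs 20, cover 49.9 vs 48, block 32 vs 30, handle 75 vs 74 mm), within the calibration error, and the fitted sizes match. All poses are in reach. Next I move above the block.

```bash
cat >> h.py <<'E'
def go(x,y,z,yaw,ref=None):
    "turn/shift numbers to put TCP at x,y,z, tool down, tool y at heading yaw"
    from station import bot
    s=bot.read_state(); p=s['tool_pos'];A=R.from_quat(s['ee_rot'],scalar_first=True)
    yv=np.array([np.cos(yaw),np.sin(yaw),0]);zv=np.array([0,0,-1.])
    B=R.from_matrix(np.c_[np.cross(yv,zv),yv,zv])
    print('t',round(s['time'],2),'pos',p.round(4),'q',s['q'].round(2),'w',round(s['width'],4),'g',s['grasp_force'],'F',s['wrist_force'].round(1))
    print('turn',((A.inv()*B).as_rotvec()/(np.pi/2)).round(4),'shift',(A.inv().apply(np.array([x,y,z])-p)/.3).round(4))
E
python3 -c "
from h import *
go(.368,-.304,.12,.110)"
```

```text
t 0.1 pos [ 0.2544 -0.6246  0.2216] q [ 1.16  0.47 -0.05  1.53  0.02  1.14 -0.08] w 0.0869 g 0.0 F [-0.   0.7  0.1]
turn [-1.000e-03 -7.000e-04 -8.237e-01] shift [ 0.7538 -0.8464  0.3401]
```

```bash
python3 -m handwheel '[0,0,-0.82,0.75,-0.85,0.3,0, 0,0,-0.82,0.75,-0.85,0.3,0, 0,0,-0.82,0.75,-0.85,0.3,0, 0,0,-0.82,0.75,-0.85,0.3,0, 0,0,-0.82,0.75,-0.85,0.3,0, 0,0,-0.82,0.75,-0.85,0.3,0, 0,0,-0.82,0.75,-0.85,0.3,0, 0,0,-0.82,0.75,-0.85,0.3,0]'; python3 -c "
from h import *
go(.368,-.304,.12,.110)"
```

```text
time: 0.77
tool_pos: [0.3609, -0.319, 0.1368]
ee_rot: [0.0, 0.767, 0.641, -0.0]
wrist_force: [1.2, -0.3, -0.7]
width: 0.087
grasp_force: 0.0
t 0.77 pos [ 0.3609 -0.319   0.1368] q [ 0.95  0.28 -0.37  2.06  0.14  0.83  0.32] w 0.087 g 0.0 F [ 1.2 -0.3 -0.7]
turn [-1.000e-04  1.000e-04 -1.835e-01] shift [0.0533 0.0144 0.0559]
```

```bash
python3 -m handwheel '[0,0,-0.18,0.053,0.014,0.05,0, 0,0,-0.18,0.053,0.014,0.05,0, 0,0,-0.18,0.053,0.014,0.05,0, 0,0,-0.18,0.053,0.014,0.05,0, 0,0,-0.18,0.053,0.014,0.05,0]'
python3 - <<'E'
from h import *
from station import bot
import cv2
go(.368,-.304,.015,.110)
c=bot.read_camera('side')['frame'];t=bot.read_camera('top')['frame']
cv2.imwrite('pics/a.png',np.hstack([cv2.resize(c[140:260,330:450],None,fx=3.3,fy=3.3,interpolation=2),cv2.resize(t[220:340,350:470],None,fx=3.3,fy=3.3,interpolation=2)]))
E
```

```text
time: 1.18
tool_pos: [0.3678, -0.3061, 0.1221]
ee_rot: [-0.0, 0.672, 0.741, 0.0]
wrist_force: [0.4, 0.6, -0.5]
width: 0.087
grasp_force: 0.0
t 1.18 pos [ 0.3678 -0.3061  0.1221] q [ 0.97  0.31 -0.43  2.07  0.18  0.79  0.53] w 0.087 g 0.0 F [ 0.4  0.6 -0.5]
turn [-0.0001 -0.0002 -0.0082] shift [0.0069 0.0013 0.3571]
```

View pics/a.png

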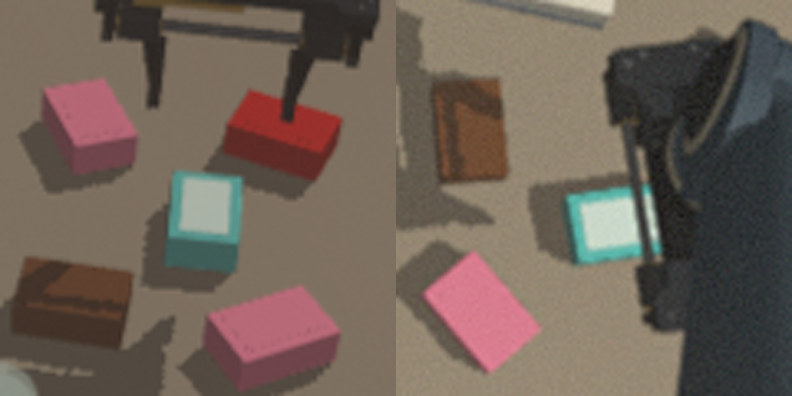

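The side crop shows the open fingertips at crop (153,105) and (288,120), straddling the block's line with the neighbours clear. Now I lower and close.

```bash
python3 -m handwheel '[0,0,-0.008,0.007,0.001,0.08,0, 0,0,-0.008,0.007,0.001,0.16,0, 0,0,-0.008,0.007,0.001,0.24,0, 0,0,-0.008,0.007,0.001,0.3,0, 0,0,-0.008,0.007,0.001,0.34,0, 0,0,-0.008,0.007,0.001,0.357,0, 0,0,-0.008,0.007,0.001,0.357,0, 0,0,-0.008,0.007,0.001,0.357,0]'; python3 -c "
from h import *
print(proj(TOP,[.368,-.306,.122]),proj(SIDE,[.368,-.306,.122]))
go(.368,-.304,.015,.110)"
```

```text
time: 1.95
tool_pos: [0.3684, -0.3043, 0.0155]
ee_rot: [0.0, 0.667, 0.745, 0.0]
wrist_force: [0.5, 0.9, 0.4]
width: 0.087
grasp_force: 0.0
[[427.43559255 281.76797061]] [[395.70422599 171.92606741]]
t 1.95 pos [ 0.3684 -0.3043  0.0155] q [ 0.89  0.48 -0.35  2.15  0.31  0.56  0.42] w 0.087 g 0.0 F [0.5 0.9 0.4]
turn [0.0003 0.0003 0.0005] shift [ 0.0011 -0.0013  0.0017]
```

```bash
python3 -m handwheel '[0,0,0,0,0,0,0.5, 0,0,0,0,0,0,1, 0,0,0,0,0,0,1, 0,0,0,0,0,0,1, 0,0,0,0,0,0,1, 0,0,0,0,0,0,1, 0,0,0,0,0,0,1, 0,0,0,0,0,0,1]'; python3 -m handwheel '[0,0,0,0,0,-0.05,1, 0,0,0,0,0,-0.15,1, 0,0,0,0,0,-0.25,1, 0,0,0,0,0,-0.37,1, 0,0,0,0,0,-0.48,1, 0,0,0,0,0,-0.55,1, 0,0,0,0,0,-0.55,1, 0,0,0,0,0,-0.55,1]'; python3 -c "
from h import *
go(.5986,.2599,.18,.097)"
```

```text
time: 2.62
tool_pos: [0.3682, -0.304, 0.0154]
ee_rot: [0.0, 0.667, 0.745, -0.0]
wrist_force: [-0.0, -0.0, 2.7]
width: 0.0535
grasp_force: 30.0
time: 3.28
tool_pos: [0.3681, -0.3042, 0.1806]
ee_rot: [0.001, 0.667, 0.745, -0.0]
wrist_force: [0.2, 0.6, -2.9]
width: 0.0535
grasp_force: 30.0
t 3.28 pos [ 0.3681 -0.3042  0.1806] q [ 1.    0.23 -0.46  2.02  0.13  0.92  0.59] w 0.0535 g 29.980652332305908 F [ 0.2  0.6 -2.9]
turn [0.0005 0.001  0.009 ] shift [1.7835e+00 9.7200e-01 1.0000e-04]
```

```bash
python3 -m handwheel '[0,0,0.002,0.06,0.03,0,1, 0,0,0.002,0.17,0.095,0,1, 0,0,0.003,0.29,0.16,0,1, 0,0,0.004,0.41,0.22,0,1, 0,0,0.005,0.53,0.29,0,1, 0,0,0.006,0.65,0.355,0,1, 0,0,0.006,0.77,0.42,0,1, 0,0,0.006,0.89,0.485,0,1]'; python3 -m handwheel '[0,0,0.002,0.12,0.065,0,1, 0,0,0.002,0.24,0.13,0,1, 0,0,0.003,0.36,0.195,0,1, 0,0,0.003,0.48,0.26,0,1, 0,0,0.003,0.6,0.325,0,1, 0,0,0.003,0.71,0.385,0,1, 0,0,0.003,0.8,0.435,0,1, 0,0,0.003,0.86,0.46,0,1]';  python3 -c "
from h import *
go(.5986,.2599,.06,.097)"
```

```text
time: 3.95
tool_pos: [0.4817, -0.0207, 0.1779]
ee_rot: [-0.002, 0.67, 0.742, -0.001]
wrist_force: [1.2, -0.6, -1.7]
width: 0.0536
grasp_force: 30.0
time: 4.62
tool_pos: [0.5933, 0.2519, 0.1768]
ee_rot: [-0.002, 0.671, 0.742, -0.001]
wrist_force: [-0.1, -0.3, -0.5]
width: 0.0537
grasp_force: 30.0
t 4.62 pos [0.5933 0.2519 0.1768] q [-0.02  0.54 -0.64  1.63  0.35  1.09 -0.65] w 0.0537 g 29.98030811548233 F [-0.1 -0.3 -0.5]
turn [-0.0027 -0.0008  0.0024] shift [0.0241 0.0221 0.3892]
```

```bash
python3 -m handwheel '[0,0,0,0.012,0.01,0.05,1, 0,0,0.002,0.024,0.022,0.12,1, 0,0,0.002,0.024,0.022,0.2,1, 0,0,0.002,0.024,0.022,0.28,1, 0,0,0.002,0.024,0.022,0.34,1, 0,0,0.002,0.024,0.022,0.38,1, 0,0,0.002,0.024,0.022,0.385,1, 0,0,0.002,0.024,0.022,0.385,1]'
python3 - <<'E'
from h import *
from station import bot
import cv2
go(.5986,.2599,.06,.097)
c=bot.read_camera('side')['frame'];t=bot.read_camera('top')['frame']
cv2.imwrite('pics/b.png',np.hstack([cv2.resize(c[320:420,170:270],None,fx=4,fy=4,interpolation=2),cv2.resize(t[160:260,155:255],None,fx=4,fy=4,interpolation=2)]))
E
```

```text
time: 5.28
tool_pos: [0.5989, 0.2548, 0.0627]
ee_rot: [-0.001, 0.673, 0.739, -0.002]
wrist_force: [0.4, 0.4, -1.4]
width: 0.0537
grasp_force: 30.0
t 5.28 pos [0.5989 0.2548 0.0627] q [-0.07  0.67 -0.57  1.7   0.44  0.9  -0.73] w 0.0537 g 29.980672895908356 F [ 0.4  0.4 -1.4]
turn [-0.0021  0.0009 -0.0021] shift [0.017  0.0005 0.0091]
```

View pics/b.png

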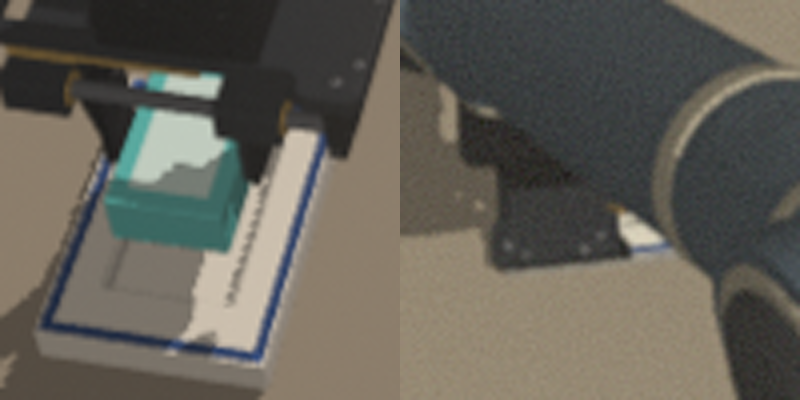

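Run:
```python
from h import *
from station import bot
s=bot.read_state();p=s['tool_pos'];A=R.from_quat(s['ee_rot'],scalar_first=True).as_matrix();print(A.round(4))
yaw=np.arctan2(A[1,1],A[0,1]);print('yaw',yaw)
b=p[2]-.0155
lo=proj(SIDE,rect([p[0],p[1],b,yaw,.054,.08]));up=proj(SIDE,rect([p[0],p[1],b+.03,yaw,.054,.08]))
print('crop px lower far+y,near+y',((lo[[0,3]]-[170,320]+.5)*4-.5).round(0),'upper',((up[[0,3]]-[170,320]+.5)*4-.5).round(0))
d=proj(SIDE,rect([.5986,.2599,.02,.0973,.1007,.1346]))
d2=proj(SIDE,rect([.5986,.2599,.0226,.0973,.1007,.1346]))
print('dish',((d-[170,320]+.5)*4-.5).round(0).tolist(),((d2-[170,320]+.5)*4-.5).round(0).tolist())
```

```text
[[-9.360e-02  9.956e-01  1.100e-03]
 [ 9.956e-01  9.360e-02  6.000e-04]
 [ 5.000e-04  1.100e-03 -1.000e+00]]
yaw 0.09378519864327811
crop px lower far+y,near+y [[101. 239.]
 [219. 257.]] upper [[ 90. 202.]
 [211. 220.]]
dish [[41.0, 330.0], [135.0, 83.0], [337.0, 111.0], [262.0, 363.0]] [[40.0, 327.0], [134.0, 80.0], [336.0, 108.0], [261.0, 360.0]]
```

Side crop: the block's lower front corners are at about (108,237) and (233,250), and the dish line corners are at (42,328) and (262,360). The dish matches its model, but the block appears 2 px off. I'll go lower and take an enlarged look.

```bash
python3 -m handwheel '[-0.002,0.001,-0.001,0.008,0,0.02,1, -0.002,0.001,-0.002,0.017,0,0.04,1, -0.002,0.001,-0.002,0.017,0,0.06,1, -0.002,0.001,-0.002,0.017,0,0.069,1, -0.002,0.001,-0.002,0.017,0,0.069,1, -0.002,0.001,-0.002,0.017,0,0.069,1, -0.002,0.001,-0.002,0.017,0,0.069,1]'
python3 - <<'E'
from h import *
from station import bot
import cv2
go(.5986,.2599,.042,.097)
c=np.mean([bot.read_camera('side')['frame'].astype(float) for _ in range(4)],0).astype(np.uint8)
cv2.imwrite('pics/c.png',cv2.resize(c[334:419,172:262],None,fx=7,fy=7,interpolation=2))
s=bot.read_state();p=s['tool_pos'];A=R.from_quat(s['ee_rot'],scalar_first=True).as_matrix()
yaw=np.arctan2(A[1,1],A[0,1]);print('yaw',yaw)
f=lambda v:((proj(SIDE,rect(v))-[172,334]+.5)*7-.5).round(0).tolist()
print('lo',f([*p[:2],p[2]-.0155,yaw,.054,.08]),'up',f([*p[:2],p[2]+.0145,yaw,.054,.08]))
print('dish',f([.5986,.2599,.0226,.0973,.1007,.1346]),'pocket',f([.5986,.2599,.0226,.0973,.058,.084]))
E
```

```text
time: 5.97
tool_pos: [0.5997, 0.2612, 0.0441]
ee_rot: [0.001, 0.672, 0.741, 0.002]
wrist_force: [0.1, -0.6, -2.3]
width: 0.0536
grasp_force: 30.0
t 5.97 pos [0.5997 0.2612 0.0441] q [-0.09  0.69 -0.56  1.71  0.46  0.87 -0.75] w 0.0536 g 29.980782866477966 F [ 0.1 -0.6 -2.3]
turn [ 0.0023 -0.001   0.0001] shift [-0.004 -0.004  0.007]
yaw 0.09703180720468
lo [[170.0, 383.0], [265.0, 125.0], [459.0, 153.0], [375.0, 414.0]] up [[152.0, 320.0], [250.0, 60.0], [448.0, 88.0], [361.0, 351.0]]
dish [[56.0, 474.0], [221.0, 42.0], [575.0, 92.0], [443.0, 533.0]] pocket [[169.0, 398.0], [268.0, 128.0], [475.0, 157.0], [389.0, 431.0]]
```

View pics/c.png

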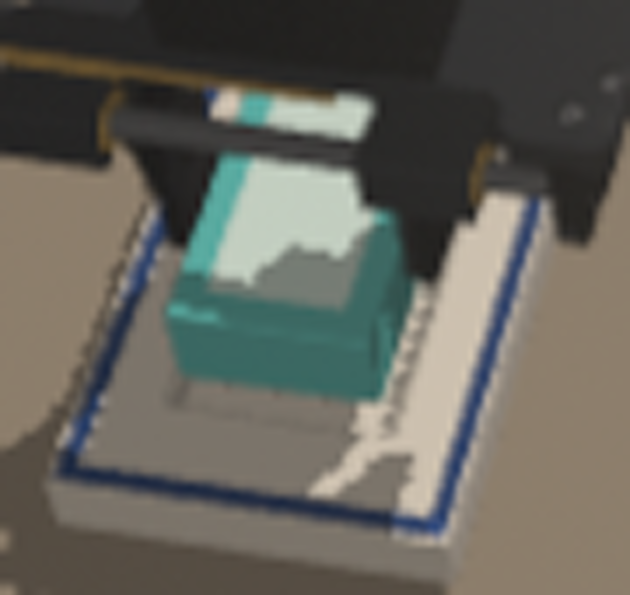

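Crop (7×): the block's lower front corners are at about (181,375) and (380,400), and the dish line corners are at (60,470) and (437,530). So the block sits about 2 mm toward −x of the pocket centre. I'll shift by that and descend slowly, watching the force.

```bash
python3 -m handwheel '[0.002,-0.001,0,0,0.003,0,1, 0.002,-0.001,0,0,0.006,0.01,1, 0.002,-0.001,0,0,0.006,0.02,1, 0.002,-0.001,0,0,0.006,0.025,1, 0.002,-0.001,0,0,0.006,0.025,1, 0.002,-0.001,0,0,0.006,0.025,1]'; python3 -c "
from h import *
go(.6013,.2611,.034,.097)"; python3 -m handwheel '[0,0,0,0,0,0.004,1, 0,0,0,0,0,0.008,1, 0,0,0,0,0,0.012,1, 0,0,0,0,0,0.012,1, 0,0,0,0,0,0.012,1]';python3 -c "
from h import *
go(.6013,.2611,.028,.097)"
```

```text
time: 6.67
tool_pos: [0.6011, 0.2612, 0.0362]
ee_rot: [-0.0, 0.672, 0.741, -0.0]
wrist_force: [-0.3, -0.2, -1.3]
width: 0.0538
grasp_force: 30.0
t 6.67 pos [0.6011 0.2612 0.0362] q [-0.09  0.71 -0.56  1.71  0.47  0.86 -0.76] w 0.0538 g 29.980792701244354 F [-0.3 -0.2 -1.3]
turn [-0.0003  0.0001  0.0002] shift [-0.0005  0.0006  0.0072]
time: 7.08
tool_pos: [0.6012, 0.2613, 0.0328]
ee_rot: [0.0, 0.672, 0.741, -0.0]
wrist_force: [-0.4, -0.9, -2.3]
width: 0.0533
grasp_force: 30.0
t 7.08 pos [0.6012 0.2613 0.0328] q [-0.09  0.71 -0.55  1.71  0.47  0.86 -0.76] w 0.0533 g 29.980673789978027 F [-0.4 -0.9 -2.3]
turn [-0.0001  0.0001  0.0001] shift [-0.0006  0.0001  0.016 ]
```

```bash
python3 -m handwheel '[0,0,0,0,0,0.005,1, 0,0,0,0,0,0.01,1, 0,0,0,0,0,0.013,1, 0,0,0,0,0,0.013,1, 0,0,0,0,0,0.013,1]';python3 -m handwheel '[0,0,0,0,0,0.005,1, 0,0,0,0,0,0.01,1, 0,0,0,0,0,0.013,1, 0,0,0,0,0,0.013,1, 0,0,0,0,0,0.013,1]';python3 -c "
from h import *
go(.6013,.2611,.0235,.097)"
```

```text
time: 7.5
tool_pos: [0.6012, 0.2613, 0.0289]
ee_rot: [0.0, 0.672, 0.741, -0.0]
wrist_force: [-0.1, 0.4, -1.1]
width: 0.0536
grasp_force: 30.0
time: 7.92
tool_pos: [0.6012, 0.2613, 0.025]
ee_rot: [-0.0, 0.672, 0.741, -0.0]
wrist_force: [0.4, -0.7, -1.1]
width: 0.0537
grasp_force: 30.0
t 7.92 pos [0.6012 0.2613 0.025 ] q [-0.1   0.72 -0.55  1.71  0.48  0.85 -0.76] w 0.0537 g 29.980826675891876 F [ 0.4 -0.7 -1.1]
turn [-0.0001  0.0001  0.0001] shift [-0.0006  0.0001  0.0049]
```

```bash
python3 -m handwheel '[0,0,0,0,0,0.003,1, 0,0,0,0,0,0.005,1, 0,0,0,0,0,0.006,1, 0,0,0,0,0,0.006,1, 0,0,0,0,0,0.006,1]'
```

```text
time: 8.33
tool_pos: [0.6013, 0.2614, 0.0235]
ee_rot: [0.0, 0.672, 0.741, 0.0]
wrist_force: [-0.2, -0.6, -0.1]
width: 0.0534
grasp_force: 30.0
```

```bash
python3 -m handwheel '[0,0,0,0,0,0,0.5, 0,0,0,0,0,0,0, 0,0,0,0,0,0,0, 0,0,0,0,0,0,0, 0,0,0,0,0,0,0, 0,0,0,0,0,0,0]'; python3 -m handwheel '[0,0,0,0,0,-0.05,0, 0,0,0,0,0,-0.15,0, 0,0,0,0,0,-0.28,0, 0,0,0,0,0,-0.41,0, 0,0,0,0,0,-0.54,0, 0,0,0,0,0,-0.62,0, 0,0,0,0,0,-0.62,0]'; python3 -c "
from h import *
go(.5886,-.2522,.2,-.241)"
```

```text
time: 8.83
tool_pos: [0.6014, 0.2614, 0.0233]
ee_rot: [0.0, 0.672, 0.741, 0.0]
wrist_force: [-0.7, -0.0, -0.6]
width: 0.0793
grasp_force: 0.0
time: 9.42
tool_pos: [0.604, 0.264, 0.2177]
ee_rot: [0.002, 0.672, 0.741, 0.006]
wrist_force: [0.4, 0.7, -0.9]
width: 0.0869
grasp_force: 0.0
t 9.42 pos [0.604  0.264  0.2177] q [-0.03  0.52 -0.65  1.56  0.34  1.16 -0.65] w 0.0869 g 0.0 F [ 0.4  0.7 -0.9]
turn [ 0.0072 -0.0043  0.2153] shift [-1.7078 -0.2187  0.0484]
```

```bash
python3 -m handwheel '[0.004,-0.002,0.03,-0.08,-0.01,0,0, 0.007,-0.004,0.06,-0.2,-0.025,0,0, 0.007,-0.004,0.1,-0.33,-0.04,0,0, 0.007,-0.004,0.13,-0.46,-0.06,0,0, 0.007,-0.004,0.16,-0.59,-0.075,0,0, 0.007,-0.004,0.19,-0.72,-0.09,0,0, 0.007,-0.004,0.215,-0.85,-0.11,0,0, 0.007,-0.004,0.215,-0.97,-0.125,0,0]'; python3 -c "
from h import *
go(.5886,-.2522,.2,-.241)"
```

```text
time: 10.08
tool_pos: [0.5914, -0.0344, 0.2097]
ee_rot: [-0.001, 0.787, 0.616, -0.006]
wrist_force: [0.3, 0.5, -0.4]
width: 0.0869
grasp_force: 0.0
t 10.08 pos [ 0.5914 -0.0344  0.2097] q [ 0.39  0.4  -0.54  1.72  0.23  1.09 -0.46] w 0.0869 g 0.0 F [ 0.3  0.5 -0.4]
turn [-0.0061  0.0057 -0.001 ] shift [-0.7066  0.1656  0.037 ]
```

```bash
python3 -m handwheel '[-0.004,0.003,0,-0.12,0.028,0,0, -0.006,0.006,0,-0.24,0.056,0,0, -0.006,0.006,0,-0.36,0.084,0,0, -0.006,0.006,0,-0.48,0.112,0.02,0, -0.006,0.006,0,-0.6,0.14,0.03,0, -0.006,0.006,0,-0.67,0.16,0.037,0, -0.006,0.006,0,-0.7,0.166,0.037,0, -0.006,0.006,0,-0.7,0.166,0.037,0]'; python3 -m handwheel '[0,0,0,0,0,0.08,0, 0,0,0,0,0,0.16,0, 0,0,0,0,0,0.2,0, 0,0,0,0,0,0.2,0, 0,0,0,0,0,0.2,0]'
python3 - <<'E'
from h import *
from station import bot
import cv2
go(.589,-.2515,.06,-.241)
c=bot.read_camera('side')['frame'];t=bot.read_camera('top')['frame']
cv2.imwrite('pics/d.png',np.hstack([cv2.resize(c[325:425,165:265],None,fx=4,fy=4,interpolation=2),cv2.resize(c[150:250,254:354],None,fx=4,fy=4,interpolation=2)]))
cv2.imwrite('pics/dt.png',cv2.resize(t[176:236,172:238],None,fx=10,fy=10,interpolation=2))
E
```

```text
time: 10.75
tool_pos: [0.5896, -0.2505, 0.1991]
ee_rot: [-0.001, 0.788, 0.615, 0.0]
wrist_force: [-0.4, 0.1, -0.3]
width: 0.087
grasp_force: 0.0
time: 11.17
tool_pos: [0.5907, -0.2458, 0.1396]
ee_rot: [-0.001, 0.786, 0.618, 0.001]
wrist_force: [0.4, 0.3, 0.1]
width: 0.0868
grasp_force: 0.0
t 11.17 pos [ 0.5907 -0.2458  0.1396] q [ 0.65  0.53 -0.45  1.69  0.27  0.99 -0.13] w 0.0868 g 0.0 F [0.4 0.3 0.1]
turn [-0.0006 -0.0015  0.0019] shift [-0.0206 -0.0009  0.2651]
```

View pics/d.png

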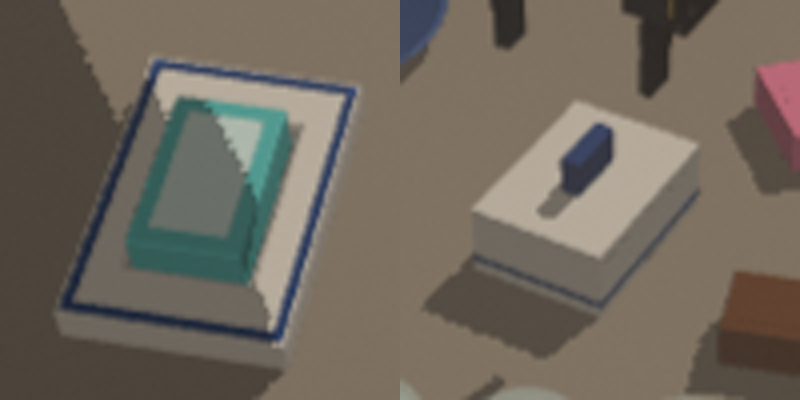

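View pics/dt.png

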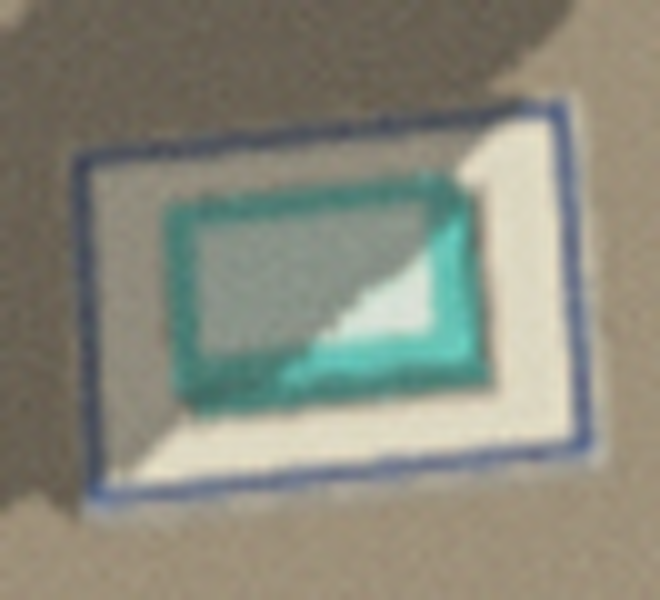

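The block is seated flat and square in the pocket: in the top crop the turquoise top runs from (165,205) to (490,385), inside the blue line (80,155)–(590,450). The fingers straddle the handle. Now I lower onto the handle.

```bash
python3 -m handwheel '[-0.001,-0.001,0.002,-0.01,0,0.06,0, -0.001,-0.001,0.002,-0.02,0,0.12,0, -0.001,-0.001,0.002,-0.02,0,0.18,0, -0.001,-0.001,0.002,-0.02,0,0.22,0, -0.001,-0.001,0.002,-0.02,0,0.24,0, -0.001,-0.001,0.002,-0.02,0,0.25,0, -0.001,-0.001,0.002,-0.02,0,0.25,0, -0.001,-0.001,0.002,-0.02,0,0.25,0]'; python3 -c "
from h import *
go(.589,-.2515,.053,-.241)"
```

```text
time: 11.93
tool_pos: [0.5898, -0.2535, 0.0654]
ee_rot: [0.001, 0.788, 0.616, 0.001]
wrist_force: [-0.2, -0.5, -0.0]
width: 0.087
grasp_force: 0.0
t 11.93 pos [ 0.5898 -0.2535  0.0654] q [ 0.64  0.62 -0.42  1.74  0.32  0.85 -0.17] w 0.087 g 0.0 F [-0.2 -0.5 -0. ]
turn [ 0.0019  0.0002 -0.0016] shift [ 0.0057 -0.0044  0.0413]
```

```bash
python3 -m handwheel '[0.002,0,-0.001,0.006,-0.003,0.01,0, 0.002,0,-0.001,0.006,-0.003,0.02,0, 0.002,0,-0.001,0.006,-0.003,0.03,0, 0.002,0,-0.001,0.006,-0.003,0.04,0, 0.002,0,-0.001,0.006,-0.003,0.04,0, 0.002,0,-0.001,0.006,-0.003,0.04,0]'; python3 -m handwheel '[0,0,0,0,0,0,0.5, 0,0,0,0,0,0,1, 0,0,0,0,0,0,1, 0,0,0,0,0,0,1, 0,0,0,0,0,0,1, 0,0,0,0,0,0,1, 0,0,0,0,0,0,1, 0,0,0,0,0,0,1]';  python3 -m handwheel '[0,0,0,0,0,0,1, 0,0,0,0,0,0,1, 0,0,0,0,0,0,1, 0,0,0,0,0,0,1]'; python3 -c "
from h import *
go(.589,-.2515,.053,-.241)"
```

```text
time: 12.43
tool_pos: [0.5884, -0.2514, 0.0521]
ee_rot: [-0.001, 0.787, 0.617, -0.001]
wrist_force: [-0.4, -0.2, -1.0]
width: 0.0871
grasp_force: 0.0
time: 13.1
tool_pos: [0.5886, -0.2515, 0.0524]
ee_rot: [-0.001, 0.787, 0.617, -0.001]
wrist_force: [-0.4, 0.6, -0.1]
width: 0.0418
grasp_force: 0.0
time: 13.43
tool_pos: [0.5889, -0.2515, 0.0524]
ee_rot: [-0.0, 0.787, 0.617, -0.0]
wrist_force: [1.0, -0.8, -0.8]
width: 0.0149
grasp_force: 0.5
t 13.43 pos [ 0.5889 -0.2515  0.0524] q [ 0.63  0.63 -0.41  1.75  0.33  0.83 -0.18] w 0.0149 g 0.4768483154475689 F [ 1.  -0.8 -0.8]
turn [-0.0007  0.     -0.0007] shift [ 0.0001  0.0003 -0.0019]
```

```bash
python3 -m handwheel '[0,0,0,0,0,0,1, 0,0,0,0,0,0,1, 0,0,0,0,0,0,1, 0,0,0,0,0,0,1]'; python3 -m handwheel '[0,0,0,0,0,-0.02,1, 0,0,0,0,0,-0.07,1, 0,0,0,0,0,-0.15,1, 0,0,0,0,0,-0.25,1, 0,0,0,0,0,-0.36,1, 0,0,0,0,0,-0.47,1, 0,0,0,0,0,-0.55,1, 0,0,0,0,0,-0.58,1]'; python3 -c "
from h import *
go(.601,.261,.225,.097)"
```

```text
time: 13.77
tool_pos: [0.5888, -0.2515, 0.0524]
ee_rot: [-0.0, 0.787, 0.617, -0.0]
wrist_force: [0.3, -0.1, -0.7]
width: 0.0139
grasp_force: 30.0
time: 14.43
tool_pos: [0.5903, -0.2517, 0.2308]
ee_rot: [0.002, 0.787, 0.617, 0.001]
wrist_force: [0.7, 1.4, -1.4]
width: 0.0141
grasp_force: 30.0
t 14.43 pos [ 0.5903 -0.2517  0.2308] q [ 0.68  0.45 -0.48  1.59  0.22  1.15 -0.09] w 0.0141 g 29.998905545216985 F [ 0.7  1.4 -1.4]
turn [ 0.0024  0.0011 -0.2159] shift [ 1.6676 -0.3753  0.0161]
```

```bash
python3 -m handwheel '[0.002,0.001,-0.01,0.05,-0.01,0,1, 0.002,0.001,-0.03,0.13,-0.03,0,1, 0.002,0.001,-0.05,0.22,-0.05,0,1, 0.002,0.001,-0.07,0.32,-0.07,0,1, 0.002,0.001,-0.09,0.42,-0.095,0,1, 0.002,0.001,-0.11,0.52,-0.117,0,1, 0.002,0.001,-0.13,0.62,-0.14,0,1, 0.002,0.001,-0.15,0.72,-0.16,0,1]'; python3 -c "
from h import *
go(.601,.261,.225,.097)"
```

```text
time: 15.1
tool_pos: [0.5911, -0.0256, 0.2236]
ee_rot: [-0.005, 0.707, 0.707, -0.003]
wrist_force: [1.2, 0.5, -2.8]
width: 0.0138
grasp_force: 30.0
t 15.1 pos [ 0.5911 -0.0256  0.2236] q [ 0.43  0.4  -0.6   1.7   0.24  1.12 -0.24] w 0.0138 g 29.997754570213147 F [ 1.2  0.5 -2.8]
turn [-0.0067 -0.0026 -0.0617] shift [ 0.9553  0.0331 -0.0016]
```

```bash
python3 -m handwheel '[-0.003,-0.001,-0.01,0.1,0.003,0,1, -0.006,-0.002,-0.02,0.22,0.007,0,1, -0.006,-0.002,-0.03,0.35,0.01,0,1, -0.006,-0.002,-0.04,0.47,0.015,0,1, -0.006,-0.002,-0.05,0.59,0.02,0,1, -0.006,-0.002,-0.06,0.71,0.025,0,1, -0.006,-0.002,-0.06,0.81,0.03,0,1, -0.006,-0.002,-0.06,0.88,0.03,0,1]'; python3 -m handwheel '[0,0,0,0.01,0,0,1, 0,0,0,0.02,0,0,1, 0,0,0,0.02,0,0,1, 0,0,0,0.02,0,0,1]'; python3 -c "
from h import *
go(.601,.261,.12,.097)"
```

```text
time: 15.77
tool_pos: [0.6002, 0.2401, 0.2241]
ee_rot: [-0.001, 0.672, 0.74, -0.0]
wrist_force: [0.2, 0.9, -2.7]
width: 0.0139
grasp_force: 30.0
time: 16.1
tool_pos: [0.6034, 0.2386, 0.2257]
ee_rot: [0.002, 0.675, 0.737, 0.0]
wrist_force: [0.5, 0.2, -2.1]
width: 0.0141
grasp_force: 30.0
t 16.1 pos [0.6034 0.2386 0.2257] q [ 0.01  0.5  -0.65  1.57  0.32  1.18 -0.62] w 0.0141 g 29.998685602331534 F [ 0.5  0.2 -2.1]
turn [ 0.0015  0.0017 -0.0059] shift [ 0.076  -0.0023  0.352 ]
```

```bash
python3 -m handwheel '[0.001,0.002,-0.006,0.04,0,0.03,1, 0.001,0.002,-0.006,0.075,0,0.09,1, 0.001,0.002,-0.006,0.075,0,0.16,1, 0.001,0.002,-0.006,0.075,0,0.23,1, 0.001,0.002,-0.006,0.075,0,0.3,1, 0.001,0.002,-0.006,0.075,0,0.34,1, 0.001,0.002,-0.006,0.075,0,0.35,1, 0.001,0.002,-0.006,0.075,0,0.35,1]'; python3 -m handwheel '[0,0,0,0,0,0,1, 0,0,0,0,0,0,1, 0,0,0,0,0,0,1]'; python3 -c "
from h import *
go(.601,.261,.083,.097)"
```

```text
time: 16.77
tool_pos: [0.6024, 0.2614, 0.1209]
ee_rot: [-0.0, 0.672, 0.74, 0.001]
wrist_force: [-0.1, 0.4, -1.5]
width: 0.0134
grasp_force: 30.0
time: 17.02
tool_pos: [0.6036, 0.2625, 0.1234]
ee_rot: [0.001, 0.672, 0.741, 0.003]
wrist_force: [0.9, -0.6, -1.7]
width: 0.0139
grasp_force: 30.0
t 17.02 pos [0.6036 0.2625 0.1234] q [-0.06  0.61 -0.61  1.65  0.4   1.   -0.7 ] w 0.0139 g 29.998855080921203 F [ 0.9 -0.6 -1.7]
turn [ 0.0036 -0.0019  0.    ] shift [-0.0045 -0.0098  0.1347]
```

```bash
python3 -m handwheel '[0.003,-0.002,0,-0.004,-0.01,0.02,1, 0.003,-0.002,0,-0.004,-0.01,0.05,1, 0.003,-0.002,0,-0.004,-0.01,0.08,1, 0.003,-0.002,0,-0.004,-0.01,0.11,1, 0.003,-0.002,0,-0.004,-0.01,0.12,1, 0.003,-0.002,0,-0.004,-0.01,0.125,1, 0.003,-0.002,0,-0.004,-0.01,0.125,1, 0.003,-0.002,0,-0.004,-0.01,0.125,1]'; python3 -m handwheel '[0,0,0,0,0,0,1, 0,0,0,0,0,0,1, 0,0,0,0,0,0,1]'; python3 -c "
from h import *
go(.601,.261,.083,.097)"
```

```text
time: 17.68
tool_pos: [0.6002, 0.2608, 0.0845]
ee_rot: [-0.0, 0.672, 0.741, -0.001]
wrist_force: [-0.3, 0.5, -2.5]
width: 0.0137
grasp_force: 30.0
time: 17.93
tool_pos: [0.6002, 0.2607, 0.0849]
ee_rot: [0.0, 0.672, 0.741, -0.001]
wrist_force: [-0.0, 0.5, -2.0]
width: 0.0137
grasp_force: 30.0
t 17.93 pos [0.6002 0.2607 0.0849] q [-0.07  0.65 -0.59  1.68  0.43  0.94 -0.73] w 0.0137 g 29.998820439213887 F [-0.   0.5 -2. ]
turn [-0.0005  0.0005  0.0001] shift [0.0007 0.0026 0.0062]
```

```bash
python3 -m handwheel '[0,0,0,0,0.002,0.004,1, 0,0,0,0,0.002,0.007,1, 0,0,0,0,0.002,0.007,1, 0,0,0,0,0.002,0.007,1, 0,0,0,0,0.002,0.007,1, 0,0,0,0,0.002,0.007,1]'
python3 - <<'E'
from h import *
from station import bot
import cv2
go(.601,.261,.083,.097)
c=bot.read_camera('side')['frame']
cv2.imwrite('pics/e.png',cv2.resize(c[310:425,160:280],None,fx=5,fy=5,interpolation=2))
f=lambda v:((proj(SIDE,rect(v))-[160,310]+.5)*5-.5).round(0).tolist()
p=bot.read_state()['tool_pos']
print('dish',f([.5986,.2599,.0226,.0973,.1007,.1346]));print('cover ideal top',f([.5986,.2599,p[2]-.0044+.0026,.0973,.09,.125]),'bottom',f([.5986,.2599,p[2]-.0524+.0026,.0973,.09,.125]))
E
```

```text
time: 18.43
tool_pos: [0.6007, 0.2607, 0.0823]
ee_rot: [-0.0, 0.672, 0.741, -0.001]
wrist_force: [0.5, -0.2, -2.7]
width: 0.0136
grasp_force: 30.0
t 18.43 pos [0.6007 0.2607 0.0823] q [-0.07  0.65 -0.59  1.68  0.43  0.94 -0.73] w 0.0136 g 29.998842532513663 F [ 0.5 -0.2 -2.7]
turn [-0.001   0.0006  0.0001] shift [ 0.001   0.0013 -0.0022]
dish [[100.0, 459.0], [218.0, 150.0], [470.0, 185.0], [376.0, 500.0]]
cover ideal top [[91.0, 361.0], [206.0, 70.0], [441.0, 103.0], [348.0, 399.0]] bottom [[114.0, 434.0], [224.0, 147.0], [452.0, 179.0], [362.0, 471.0]]
```

View pics/e.png

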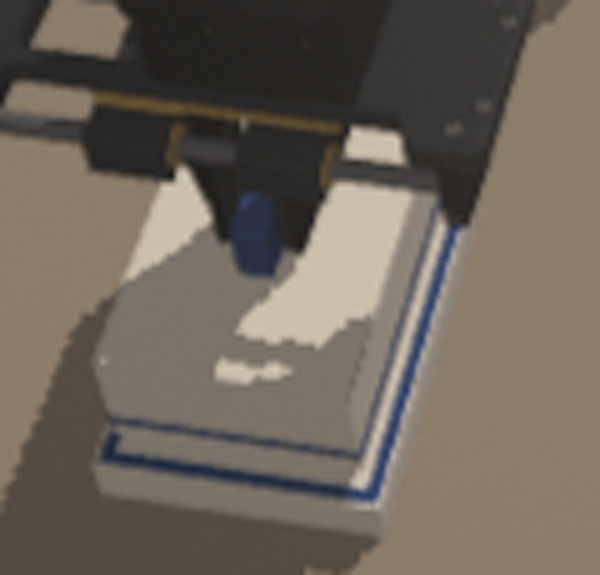

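The cover hangs level and square about 1 cm over the dish. Its top front corners are at (97,362) and (350,405), against (91,361) and (348,399) for perfect centring, so it is within about 2 mm. I'm handing the job in.

```bash
python3 -c "
from station import bot
print(bot.close_job())"
```

```text
the job is handed in; nothing more can be done
None
```

The turquoise block is seated and released in the dish's pocket, and I handed the job in with the cover held level about 1 cm above the rim, centred to about 2 mm in the last side view; `close_job()` returned no verdict.

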